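# Stack the last lunch box, then hold up the roll with the tongs

### The arm

A 6-joint arm with a two-finger parallel gripper is mounted at the origin on a cart in front of the work surface, level with it; the furniture and walls round the work are solid. World frame = base frame: x ahead of the robot, y to its left, z up, the work surface at z = 0. Lengths are in m, angles in rad, forces in N, time in s.
With the tool pointing down it reaches from about 0.275 to 0.725 m from the base axis. Payload 15.9 kg.
Tool frame: the origin (TCP) lies on the centre line of the jaws, within the pads' length; the fingertips stand 8 mm ahead of it and the grasp point (between the pads) lies 11 mm behind it; x points along the fingers, y is the direction in which the jaws open and shut, and the axes are right-handed (so a half turn about x gives the same grasp; the last joint's range is limited). The gripper opens to 85 mm and grips with 20 to 120 N. Pads are 22 mm wide; open, the fingers measure 114 mm over their backs; the gripper's body (76 mm by 85 mm) begins 54 mm behind the grasp point. The pads swing forward as they close: fully open they stand 13 mm farther back than shut.
Start: joints at [-1.236, 0.213, -0.034, 1.323, 0, 1.571], TCP at [0.164, -0.472, 0.239] pointing down, gripper open.
Joint ranges: [-2.98, 2.98], [-0.74, 1.72], [-1.14, 1.35], [-2.1, 2.04], [-1.57, 1.44], [-3.14, 3.14]. Speed limits (rad/s): [1.89, 1.89, 2.39, 2.57, 3.14, 3.14].

### API

Orientations are given as a 3x3 rotation matrix whose columns are the frame's x, y, z axes.
In Python, from station import manip gives the robot as it stands.
- The arm moves only by the shell command python3 -m inch 'ROWS' [OPENING]. ROWS is JSON, a list that holds one entry, the list of rows, each a list of 6 numbers: the shift along the tool's x, y, z in cm, then the turn, a rotation vector about the tool's x, y, z in rad. In form: [[[tx, ty, tz, wx, wy, wz], ...]]. A call has 1 to 20 rows; each row shifts and turns the commanded pose from where the row before left it, along the tool's axes as they then stand; what a row does not reach is not made up. A row lasts 1/12 s, in which the tool goes at most 41.7 mm and 7.16 degrees, less where a joint would pass 70% of its speed; a pose out of reach is approached as far as the arm can. A call with a gripper value outside its range is refused whole. OPENING is the gripper's target within -1 to 1 (shut at 1, half-way at 0, fully open at -1), set as the call begins (- or left out, the last holds). The fingers move at their own pace and stop on an object; the grip force is fixed at half the most. Time passes only in rows, so rows that do not move let the fingers close. It gives the time, the measured TCP pose, the force and the opening at its end, in the units of the state.
- manip.get_obs(): the state, without advancing time (a new reading comes with each control period).
- manip.capture(name): name is "side" or "top" or "wrist"; returns a dict with "image" (420x560x3 uint8, red, green, blue), "vertical_fov" (degrees; the focal length in pixels is half the picture's height over the tangent of half this angle, whatever the lens; pixels are square), "cx", "cy" (the principal point, pixels), "rvec" (rotation vector, rad) and "tvec" (3), from world to camera coordinates, as OpenCV has them. Camera axes: x right, y down, z forward; pixel columns grow to the right and rows downward; lengths in m; the calibration is good to about 2 mm. A picture is of the moment at which its call begins. There is no depth.
- manip.sign_off(): hands the job in, once; it reports no verdict.
Trained networks look in a picture, given as the dict that the camera call returned (one of the last four; its "shot" number tells which), for a name from the list of things; names that differ only in an ending like _2 or _b are one class to them, and where a whole thing is asked for, a point or a joint stands for the part that bears it (a point fixed in the world has none). Each returns a list of dicts, best first, with "p" (0 to 1); they miss things now and then, are a little off and sometimes report something else, mostly with a low value. They report only what shows in the picture. A call takes as long as a camera call. They do not tell look-alikes from the thing itself.
- manip.masks_of(target, picture): "region" (420x560 bool, what is visible of it) and "bbox" ([left, top, width, height] in pixels, round what is visible of it).
The state is a dict: "time_s": time; "joint_pos": joint angles; "joint_vel": joint speeds; "joint_efforts": joint torques, N m; "position": TCP position; "tcp_rot": TCP orientation; "force": force on the tool from outside, world axes, zero at the start; "wrist_torque": the same for the moment, N m; "grip_width": opening from 0.0 (shut) to 1.0 (fully open).
Only numpy, scipy, OpenCV 4.12 (cv2) and the standard library are available. Lean on these libraries where they do the work, as an engineer would, in place of code of your own. Each camera call takes 0.05 s, during which the arm holds its last target. There are 200 camera calls.

### The job

We are packing a lunch. First put the closed lunch box that still stands on the bread board, in the way of the tongs, squarely on top of the two boxes stacked on the worktop and let it go; then take the kitchen tongs, close their jaws gently across the long roll (not the round bun) and lift it about 12 cm clear of the board, without the hand itself ever touching the roll. Finish while still holding the roll up in the tongs, ready for me to bring the bag; leave the bun, the jam jar, the mug and the butter where they are.

Things in the scene. Friction and masses are not known exactly. Their poses are not given: they have to be found in the camera images.
- board: wooden bread board lying on the worktop, fixed, 240 (x) x 300 (y) x 18 mm, turned a little; origin at the centre of its underside, top face 18 mm above it. The roll, the bun and one lunch box lie on it. Wall cabinets hang over the rear of the worktop, beyond x = 0.60 m and above z = 0.49 m: keep the wrist clear of them.
- box_new: closed lunch box that stands on the board: white body, grey clip lid with flat top, 90 (x) x 58 (y) x 40 mm, 0.14 to 0.28 kg; origin at the centre of its underside, z up. Grip it across its 58 mm width.
- box_mid: upper one of the two equal lunch boxes (90 x 58 x 40 mm, 0.2 kg) already stacked on the worktop, left or right of the board; origin at the centre of its underside (40 mm above the worktop), so that its lid top is 40 mm above its origin; x along its 90 mm length
- box_low: lower one of the two stacked lunch boxes, same size, on the worktop; origin at the centre of its underside
- roll: long bread roll lying on the board, 80 long (x) x 46 wide (y) x 40 mm high, 45 g, sides rounded, widest 17 mm above its flat underside; origin at the centre of its underside, x along its length. It is crushed by 40 N at the jaws; a hand grip of 20 to 40 N on the tongs gives 7 to 16 N there. Squeeze it from both sides across its width
- bun: round bun on the board beside the roll, 58 mm across, 38 mm high; origin at the centre of its underside; a bystander
- tongs: steel kitchen tongs lying on their side on the worktop, across the board from the boxes: two flat arms on a pin, 135 g, jaws pointing roughly away from the robot. This is the right (-y) arm with the pin. Origin on the underside, midway between the open arms; x along the tongs to the jaws, z up; in mm: pin x = -86, middle of grips -4, balance point +3, middle of jaws +75, jaw ends +99
- tongs_arm: the left (+y) arm of the tongs, hinged on the pin; origin on the pin at the underside, x along the arm. A spring holds the arms open: 4 N on the grips starts to close them, 7 N when closed on the roll. Squeezing the grips 6 to 9 mm is enough to carry the tongs without closing them; the jaws close about twice as far as the grips
- grip_left (a point): middle of the outer face of the left arm's black grip, 13.5 mm above the tongs' underside; the hand presses here and on grip_right. Open, the grips are about 60 mm wide over all, closed on the roll about 44 mm; each is 52 mm long, 3 to 24 mm above the underside
- grip_right (a point): middle of the outer face of the black grip of the right arm, 13.5 mm above the underside
- jaw_left (a point): middle of the inner face of the left jaw, 16 mm above the tongs' underside. Open, jaw_left and jaw_right are 74 mm apart and the rolled-in jaw edges leave 67 mm free; each is 50 mm long, 1 to 31 mm above the underside
- jaw_right (a point): middle of the inner face of the right jaw, 16 mm above the underside
- jam_jar: jam jar 61 mm wide, 90 mm high, behind the board; origin at the centre of its underside; a bystander
- mug: large mug 94 mm high on the worktop at the right, at the back; origin at the centre of its underside; a bystander
- butter_pack: pack of butter 73 x 102 x 37 mm on the worktop at the left, at the back; origin at the centre of its underside; a bystander
Mind the look-alikes: they are no part of the job. What is shaped like the box_new but purple or red is not meant.

How it is judged:
By the outcome, as a careful person would: the job done as asked, in the order asked, and still so for the second after the job is handed in, while the arm keeps its last pose, push and grip.
It also fails if it takes over 54 s, if anything falls off the work surface, if the arm or the gripper's body presses on something with over 40 N, if the wrist force passes 120 N, or if a joint passes its speed limit or range.

## Working session

There is one attempt and no reset: what is moved stays moved. The work goes in short steps, Python scripts to look and compute and a shell command to move; the robot and the scene stay as the last step left them, time stands still between calls to the robot, and variables do not carry over. Pictures are saved under pics/ and viewed, about 8 in all and at most 12, crops included, and the job is handed in when it is done.

```bash
mkdir -p pics; ls
cat > h.py <<'E'
import numpy as np, cv2
from station import manip
def cam(p):
    R=cv2.Rodrigues(np.array(p["rvec"],float))[0]; f=210/np.tan(np.radians(p["vertical_fov"])/2)
    return R,np.array(p["tvec"],float).ravel(),f
def proj(p,X):
    R,t,f=cam(p); c=np.atleast_2d(X)@R.T+t
    return np.c_[p["cx"]+f*c[:,0]/c[:,2],p["cy"]+f*c[:,1]/c[:,2]]
def unproj(p,uv,z):
    R,t,f=cam(p); uv=np.atleast_2d(uv).astype(float)
    d=np.c_[(uv[:,0]-p["cx"])/f,(uv[:,1]-p["cy"])/f,np.ones(len(uv))]@R; o=-R.T@t
    return o+d*((z-o[2])/d[:,2])[:,None]
def save(p,n): cv2.imwrite("pics/"+n,p["image"][:,:,::-1])
E
python3 - <<'E'
from h import *
a=manip.capture("top");b=manip.capture("side")
im=np.hstack([a["image"],b["image"]]);
save(a,"top1.png");save(b,"side1.png")
for p,n in((a,"top"),(b,"side")):
    R,t,f=cam(p);print(n,(-R.T@t).round(3),f,p["cx"],p["cy"])
    for o in ["board","box_new","box_mid","box_low","roll","bun","tongs","tongs_arm","jam_jar"]:
        for m in manip.masks_of(o,p)[:3]:
            if m["p"]>.2:
                r,s,an=cv2.minAreaRect(np.argwhere(m["region"])[:,::-1].astype(np.float32));print(o,round(m["p"],2),m["bbox"],np.round(r,1),np.round(s,1),round(an,1),unproj(p,[r],0.04)[0].round(3))
print(manip.get_obs())
E
```

```text
pics
top [ 0.372 -0.026  1.315] 458.35018094620926 278.3848592123214 208.38306890391428
board 0.89 [230.6, 176.5, 109.9, 92.2] [285.  223.4] [107.   84.7] 5.9 [ 0.498 -0.027  0.04 ]
box_new 0.95 [431.2, 228.1, 32.6, 21.0] [446.  239.6] [36.5 21.4] 5.7 [ 0.439 -0.471  0.04 ]
box_new 0.7 [104.3, 236.0, 36.2, 39.5] [122.1 254.6] [21.8 35.4] 53.1 [0.425 0.429 0.04 ]
box_new 0.69 [277.6, 227.0, 23.4, 33.0] [290.5 244.5] [33. 21.] 90.0 [ 0.439 -0.041  0.04 ]
box_mid 0.86 [148.9, 209.9, 29.6, 36.5] [163.6 226.2] [34.  23.8] 67.2 [0.501 0.313 0.04 ]
box_mid 0.58 [365.0, 198.8, 35.1, 74.4] [387.6 238.8] [68.5 31.3] 76.4 [ 0.446 -0.31   0.04 ]
box_low 0.57 [169.7, 212.0, 12.3, 34.9] [176.3 227.9] [14.5 33.1] 3.5 [0.495 0.277 0.04 ]
roll 0.6 [305.9, 190.6, 16.5, 23.3] [310.9 201.2] [15.2 28.2] 26.6 [ 0.558 -0.102  0.04 ]
bun 0.75 [253.0, 183.9, 11.2, 23.2] [260.  195.5] [19. 18.] 90.0 [0.579 0.041 0.04 ]
tongs 0.59 [365.4, 203.3, 34.0, 67.8] [386.  238.7] [67.9 31.4] 79.1 [ 0.447 -0.306  0.04 ]
tongs 0.47 [166.6, 214.2, 16.7, 34.3] [176.3 229.7] [15.8 33.4] 8.6 [0.49  0.277 0.04 ]
tongs_arm 0.7
[... 1369 characters left out ...]
74e-06,  1.57078136e+00]), 'joint_vel': array([-2.92287339e-05, -8.46710624e-04,  3.93552983e-04, -5.26204754e-04,
       -2.45872368e-04,  3.94303536e-04]), 'joint_efforts': array([ 9.04546068e-04, -6.85970807e+01,  4.87336493e+01,  1.11575813e-03,
       -1.35198178e-05, -1.64048359e-06]), 'position': array([ 0.16427881, -0.47223586,  0.23930812]), 'tcp_rot': array([[ 1.65697249e-06,  3.28576893e-01, -9.44477223e-01],
       [-1.18520239e-05, -9.44477223e-01, -3.28576893e-01],
       [-1.00000000e+00,  1.17384095e-05,  2.32932840e-06]]), 'force': array([-0.27716196, -0.37760488, -0.22357641]), 'wrist_torque': array([ 0.02485129,  0.02952599, -0.03056589]), 'grip_width': 0.9990958224937927}
```

Run:
```python
import cv2
a=cv2.imread("pics/top1.png")[135:285,135:335+80];b=cv2.imread("pics/side1.png")[150:340,190:390]
cv2.imwrite("pics/t2.png",cv2.resize(a,None,fx=2.85,fy=2.85,interpolation=cv2.INTER_CUBIC))
cv2.imwrite("pics/s2.png",cv2.resize(b,None,fx=3,fy=3,interpolation=cv2.INTER_CUBIC))
```

```text
(no output)
```

View pics/t2.png

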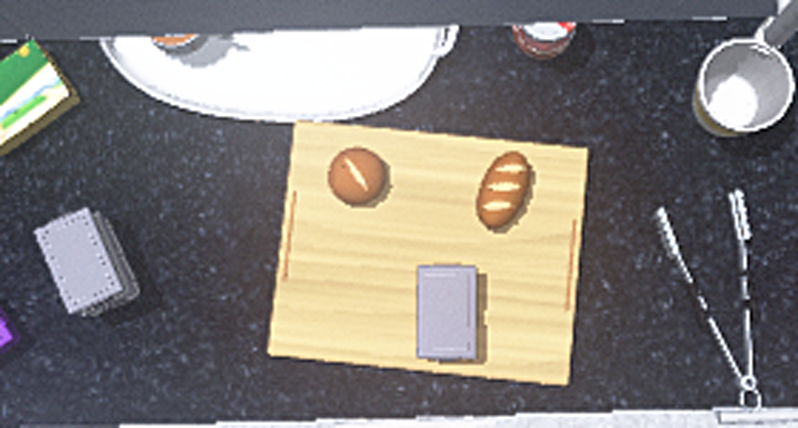

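View pics/s2.png

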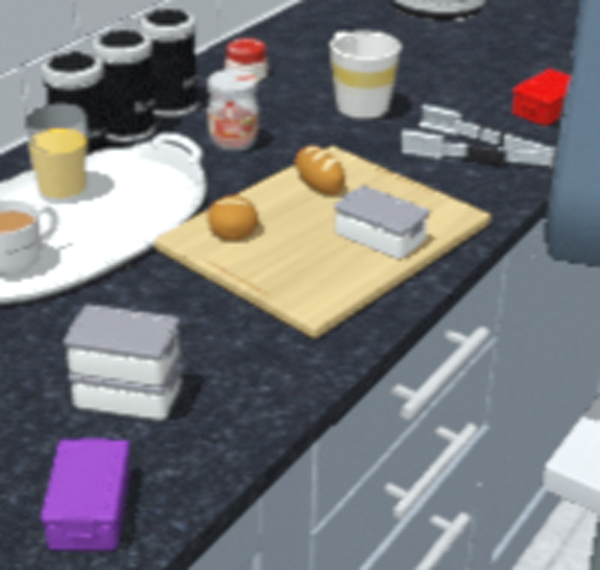

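```bash
cat >> h.py <<'E'
from scipy.linalg import logm,expm
from scipy.spatial.transform import Rotation as Ro
def down(yaw): # tool x down, tool y at world yaw
    x=np.array([0,0,-1.]);y=np.array([np.cos(yaw),np.sin(yaw),0]);return np.c_[x,y,np.cross(x,y)]
def plan(pos,R,N,start=None):
    """constant row, N times, to reach pose"""
    if start is None:
        o=manip.get_obs();start=(o["position"],o["tcp_rot"])
    A=np.eye(4);A[:3,:3]=start[1];A[:3,3]=start[0];B=np.eye(4);B[:3,:3]=R;B[:3,3]=pos
    T=expm(np.real(logm(np.linalg.inv(A)@B))/N)
    print(N,"x",np.r_[T[:3,3]*100,Ro.from_matrix(T[:3,:3]).as_rotvec()].round(3).tolist())
    return (np.array(pos),R)
E
python3 - <<'E'
from h import *
import math
p=manip.capture("wrist");o=manip.get_obs();R,t,f=cam(p)
c=-R.T@t;print("cam in tool",o["tcp_rot"].T@(c-o["position"]),"\n",o["tcp_rot"].T@R.T,f)
save(p,"w0.png")
t=manip.capture("top")
print(unproj(t,[[291.9,244.6],[281.3,228],[302.4,228.3],[281.3,261],[302.4,261.5]],.058).round(3))
plan([.44,-.045,.25],down(-math.pi/2),16)
E
```

```text
cam in tool [-1.33357418e-01 -7.55314652e-05 -7.84860567e-02] 
 [[-5.70614248e-04 -3.05466596e-01  9.52202622e-01]
 [ 9.99999835e-01 -1.18063158e-04  5.61382411e-04]
 [-5.90635255e-05  9.52202785e-01  3.05466613e-01]] 292.1078762339444
[[ 0.438 -0.044  0.058]
 [ 0.484 -0.017  0.058]
 [ 0.481 -0.075  0.058]
 [ 0.394 -0.014  0.058]
 [ 0.391 -0.071  0.058]]
16 x [-0.067, -2.334, -2.179, 0.021, -0.0, 0.0]
```

```bash
python3 -m inch '[[[-0.067,-2.334,-2.179,0.021,0,0],[-0.067,-2.334,-2.179,0.021,0,0],[-0.067,-2.334,-2.179,0.021,0,0],[-0.067,-2.334,-2.179,0.021,0,0],[-0.067,-2.334,-2.179,0.021,0,0],[-0.067,-2.334,-2.179,0.021,0,0],[-0.067,-2.334,-2.179,0.021,0,0],[-0.067,-2.334,-2.179,0.021,0,0],[-0.067,-2.334,-2.179,0.021,0,0],[-0.067,-2.334,-2.179,0.021,0,0],[-0.067,-2.334,-2.179,0.021,0,0],[-0.067,-2.334,-2.179,0.021,0,0],[-0.067,-2.334,-2.179,0.021,0,0],[-0.067,-2.334,-2.179,0.021,0,0],[-0.067,-2.334,-2.179,0.021,0,0],[-0.067,-2.334,-2.179,0.021,0,0],[0,0,0,0,0,0],[0,0,0,0,0,0]]]' -1
python3 - <<'E'
from h import *
p=manip.capture("wrist")
save(p,"w1.png")
cv2.imwrite("pics/w1b.png",cv2.resize(p["image"][:,:,::-1],None,fx=1.42,fy=1.42))
for o in ["box_new","roll","bun","board","tongs","box_mid"]:
  for m in manip.masks_of(o,p)[:2]:
    if m["p"]>.2:
        r,s,an=cv2.minAreaRect(np.argwhere(m["region"])[:,::-1].astype(np.float32));print(o,round(m["p"],2),m["bbox"],np.round(r,1),np.round(s,1),round(an,1),unproj(p,[r],0.058)[0].round(3))
E
```

```text
time_s: 2.6
position: [0.4408, -0.0441, 0.2497]
tcp_rot: [[-0.001, 0.001, -1.0], [-0.0, -1.0, -0.001], [-1.0, 0.0, 0.001]]
force: [0.3, -0.7, -0.6]
grip_width: 0.995
box_new 0.89 [250.7, 149.7, 57.3, 78.5] [278. 189.] [80. 52.] 90.0 [ 0.445 -0.045  0.058]
roll 0.68 [309.2, 39.6, 53.8, 80.5] [333.7  78.4] [41.2 82.3] 23.2 [ 0.56  -0.101  0.058]
bun 0.72 [171.0, 35.0, 53.6, 56.2] [198.  61.] [60.8 52.8] 63.4 [0.576 0.035 0.058]
board 0.83 [139.9, 0.0, 269.8, 235.1] [260.8 122.7] [272.4 209.1] 8.6 [ 0.517 -0.026  0.058]
tongs 0.82 [448.4, 88.5, 95.5, 160.0] [508.2 169. ] [150.3  96.8] 78.3 [ 0.468 -0.301  0.058]
```

View pics/w1b.png

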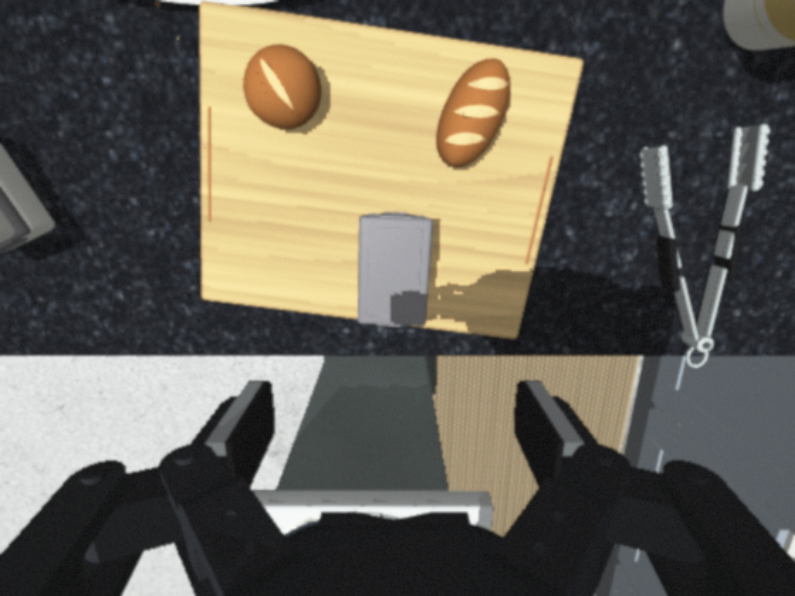

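Run:
```python
from h import *
p=manip.capture("wrist")
q=lambda L,z:unproj(p,np.array(L)/1.42,z).round(4)
print("lid",q([[360,215],[432,220],[428,324],[359,322]],.058).tolist())
# edge fit of lid by colour
im=p["image"].astype(int);g=(abs(im[:,:,0]-im[:,:,2])<35)
for r in (165,175,185,195,203):
    c=np.where(g[r,235:320])[0]+235; print(r,c.min(),c.max()+1, q([[c.min()*1.42,r*1.42],[(c.max()+1)*1.42,r*1.42]],.058).tolist())
print("tongs pin,jaws",q([[697,340],[655,150],[752,128],[663,205],[735,187],[676,260],[722,247]],.024).tolist())
m=manip.masks_of("roll",p)[0]
```

```text
lid [[0.4865, -0.0198, 0.058], [0.4825, -0.0754, 0.058], [0.3967, -0.0743, 0.058], [0.3987, -0.0166, 0.058]]
165 251 303 [[0.4717, -0.0166, 0.058], [0.4715, -0.0744, 0.058]]
175 251 303 [[0.4605, -0.0163, 0.058], [0.4603, -0.0746, 0.058]]
185 251 302 [[0.4491, -0.016, 0.058], [0.4489, -0.0738, 0.058]]
195 251 301 [[0.4374, -0.0156, 0.058], [0.4373, -0.0729, 0.058]]
203 251 301 [[0.4279, -0.0153, 0.058], [0.4278, -0.0731, 0.058]]
tongs pin,jaws [[0.3674, -0.3296, 0.024], [0.5345, -0.2586, 0.024], [0.5509, -0.3332, 0.024], [0.4908, -0.2736, 0.024], [0.5054, -0.3309, 0.024], [0.4436, -0.2943, 0.024], [0.455, -0.3321, 0.024]]
```

```bash
python3 - <<'E'
from h import *
plan([.4415,-.0448,.034],down(-np.pi/2-.032),8)
E
python3 -m inch '[[[2.7,0.01,0,0.004,0,0],[2.7,0.01,0,0.004,0,0],[2.7,0.01,0,0.004,0,0],[2.7,0.01,0,0.004,0,0],[2.7,0.01,0,0.004,0,0],[2.7,0.01,0,0.004,0,0],[2.7,0.01,0,0.004,0,0],[2.67,0,0,0.004,0,0],[0,0,0,0,0,0]]]'
```

```text
8 x [2.702, -0.01, -0.017, 0.004, -0.0, -0.0]
time_s: 3.8
position: [0.4374, -0.0458, 0.0306]
tcp_rot: [[-0.006, -0.034, -0.999], [0.001, -0.999, 0.034], [-1.0, -0.0, 0.006]]
force: [-1.8, 0.2, -1.5]
grip_width: 1.004
```

```bash
python3 -m inch '[[[0,0,0,0,0,0],[0,0,0,0,0,0],[0,0,0,0,0,0],[0,0,0,0,0,0],[0,0,0,0,0,0],[0,0,0,0,0,0],[0,0,0,0,0,0],[0,0,0,0,0,0],[0,0,0,0,0,0],[0,0,0,0,0,0]]]' 1
```

```text
time_s: 4.63
position: [0.4415, -0.046, 0.0362]
tcp_rot: [[0.003, -0.033, -0.999], [-0.0, -0.999, 0.033], [-1.0, 0.0, -0.003]]
force: [-2.0, -0.4, 5.5]
grip_width: 0.666
```

```bash
python3 -m inch '[[[-1.5,0,0,0,0,0],[-2.5,0,0,0,0,0],[-2.5,0,0,0,0,0],[-2.5,0,0,0,0,0],[-2.5,0,0,0,0,0],[-2.5,0,0,0,0,0],[-2.5,0,0,0,0,0],[-1.5,0,0,0,0,0],[0,0,0,0,0,0]]]'
python3 - <<'E'
from h import *
print(np.degrees(np.arctan2(*manip.get_obs()["tcp_rot"][1::-1,1])))
a=plan([.47,.22,.23],down(-np.pi/2-.032),10)
E
```

```text
time_s: 5.38
position: [0.442, -0.0461, 0.2189]
tcp_rot: [[0.007, -0.033, -0.999], [-0.001, -0.999, 0.033], [-1.0, 0.001, -0.007]]
force: [1.1, -0.7, -0.7]
grip_width: 0.666
-91.8992479418588
10 x [-0.111, -2.668, -0.193, -0.0, -0.001, -0.0]
```

```bash
python3 -m inch '[[[-0.3,-2.67,-0.2,0,0,0],[-0.3,-2.67,-0.2,0,0,0],[-0.3,-2.67,-0.2,0,0,0],[-0.3,-2.67,-0.2,0,0,0],[-0.3,-2.67,-0.2,0,0,0],[-0.3,-2.67,-0.2,0,0,0],[-0.3,-2.67,-0.2,0,0,0],[-0.3,-2.67,-0.2,0,0,0],[0,0,0,0,0,0],[0,0,0,0,0,0]]]'
python3 - <<'E'
from h import *
p=manip.capture("wrist")
save(p,"w2.png")
cv2.imwrite("pics/w2b.png",cv2.resize(p["image"][:,:,::-1],None,fx=1.42,fy=1.42))
m=manip.masks_of("box_mid",p)
for i in m[:2]:
    r=cv2.minAreaRect(np.argwhere(i["region"])[:,::-1].astype(np.float32));print(i["p"],i["bbox"],r,unproj(p,cv2.boxPoints(r),.08).round(3).tolist())
E
```

```text
time_s: 6.22
position: [0.4574, 0.0682, 0.245]
tcp_rot: [[-0.008, 0.094, -0.996], [0.082, -0.992, -0.094], [-0.997, -0.082, 0.0]]
force: [-0.0, -0.8, -3.1]
grip_width: 0.668
```

View pics/w2b.png

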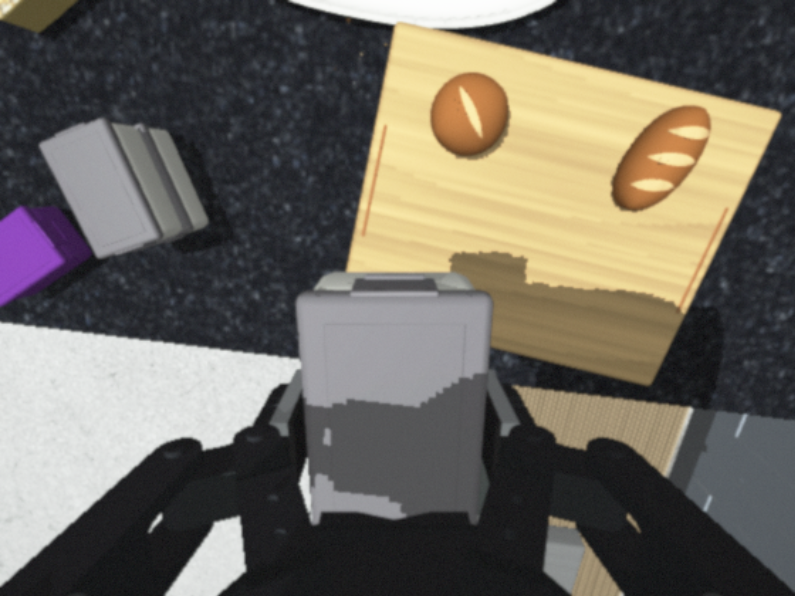

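Run:
```python
from h import *
o=manip.get_obs();print(o["joint_pos"].round(3),o["joint_vel"].round(3),o["position"],o["tcp_rot"].round(3))
p=manip.capture("wrist")
q=lambda L,z:unproj(p,np.array(L)/1.42,z).round(4)
print(q([[40,145],[103,119],[160,238],[100,256]],.08))
o=manip.get_obs();print(o["joint_pos"].round(3))
```

```text
[ 0.092  0.134 -0.119  1.319  0.082  3.141] [-0.008 -0.    -0.007 -0.002 -0.     0.001] [0.45711222 0.06755374 0.24468698] [[-0.009  0.092 -0.996]
 [ 0.082 -0.992 -0.093]
 [-0.997 -0.082  0.001]]
[[0.528  0.3443 0.08  ]
 [0.5495 0.2942 0.08  ]
 [0.4697 0.2599 0.08  ]
 [0.4505 0.3097 0.08  ]]
[ 0.092  0.134 -0.12   1.319  0.082  3.141]
```

```bash
python3 - <<'E'
from h import *
a=plan([.457,.0676,.245],down(np.radians(-60)),4)
plan(a[0],down(np.radians(113.5)),25,a)
E
python3 -m inch '[[[0,0,0,-0.11,0,0.02],[0,0,0,-0.11,0,0.02],[0,0,0,-0.11,0,0.02],[0,0,0,-0.11,0,0.02],[0,0,0,-0.12,0,0],[0,0,0,-0.12,0,0],[0,0,0,-0.12,0,0],[0,0,0,-0.12,0,0],[0,0,0,-0.12,0,0],[0,0,0,-0.12,0,0],[0,0,0,-0.12,0,0],[0,0,0,-0.12,0,0],[0,0,0,-0.12,0,0],[0,0,0,-0.12,0,0],[0,0,0,-0.12,0,0],[0,0,0,-0.12,0,0],[0,0,0,-0.12,0,0],[0,0,0,-0.12,0,0]]]'
python3 - <<'E'
from h import *
o=manip.get_obs();print(o["joint_pos"].round(3),o["position"],o["tcp_rot"].round(3))
plan([.457,.0676,.24],down(np.radians(113.5)),12)
E
```

```text
4 x [-0.008, -0.006, 0.0, -0.108, -0.004, 0.02]
25 x [0.0, 0.0, 0.0, -0.121, 0.0, 0.0]
time_s: 7.87
position: [0.457, 0.0673, 0.2447]
tcp_rot: [[0.016, 0.798, 0.603], [0.006, 0.603, -0.798], [-1.0, 0.017, 0.004]]
force: [-0.4, 0.1, -1.1]
grip_width: 0.665
[ 0.143  0.118 -0.134  1.301  0.004  1.067] [0.4570494  0.0672904  0.24470197] [[ 0.016  0.798  0.603]
 [ 0.006  0.603 -0.798]
 [-1.     0.017  0.004]]
12 x [0.039, 0.002, -0.002, -0.111, 0.001, -0.001]
```

Now the rest of the turn, then translate to above the stack.

```bash
python3 -m inch '[[[0,0,0,-0.12,0,0],[0,0,0,-0.12,0,0],[0,0,0,-0.12,0,0],[0,0,0,-0.12,0,0],[0,0,0,-0.12,0,0],[0,0,0,-0.12,0,0],[0,0,0,-0.12,0,0],[0,0,0,-0.12,0,0],[0,0,0,-0.12,0,0],[0,0,0,-0.12,0,0],[0,0,0,-0.12,0,0],[0,0,0,0,0,0]]]'
python3 - <<'E'
from h import *
plan([.4995,.302,.20],down(np.radians(113.5)),9)
t=cv2.imread("pics/top1.png")
p=manip.capture("top")
print(unproj(p,np.array([[35,230],[88,208],[123,290],[72,312]])/2.85+135,.08).round(4))
E
```

```text
time_s: 8.87
position: [0.4571, 0.0673, 0.2447]
tcp_rot: [[0.016, -0.386, 0.922], [0.006, 0.922, 0.386], [-1.0, -0.0, 0.017]]
force: [-0.4, -0.4, -1.0]
grip_width: 0.668
9 x [0.51, 2.215, 1.451, -0.002, 0.002, 0.0]
[[0.5268 0.3471 0.08  ]
 [0.5465 0.2963 0.08  ]
 [0.4668 0.2627 0.08  ]
 [0.4475 0.3112 0.08  ]]
```

```bash
python3 - <<'E'
from h import *
plan([.39,.257,.25],down(np.radians(113.5)),8)
E
python3 -m inch '[[[-0.07,2.51,0.14,0,0.002,0],[-0.07,2.51,0.14,0,0.002,0],[-0.07,2.51,0.14,0,0.002,0],[-0.07,2.51,0.14,0,0.002,0],[-0.07,2.51,0.14,0,0.002,0],[-0.07,2.51,0.14,0,0.002,0],[-0.07,2.51,0.14,0,0.002,0],[-0.07,2.51,0.14,0,0.002,0],[0,0,0,0,0,0],[0,0,0,0,0,0]]]'
python3 - <<'E'
from h import *
p=manip.capture("wrist")
cv2.imwrite("pics/w3b.png",cv2.resize(p["image"][:,:,::-1],None,fx=1.42,fy=1.42))
print(manip.get_obs()["joint_pos"].round(3))
for i in manip.masks_of("box_mid",p)[:2]:
    r=cv2.minAreaRect(np.argwhere(i["region"])[:,::-1].astype(np.float32));print(i["p"],i["bbox"],unproj(p,cv2.boxPoints(r),.08).round(3).tolist())
E
```

```text
8 x [-0.064, 2.51, 0.146, -0.003, 0.002, 0.0]
time_s: 9.75
position: [0.3906, 0.2582, 0.2504]
tcp_rot: [[0.001, -0.379, 0.925], [0.0, 0.925, 0.379], [-1.0, -0.0, 0.001]]
force: [-0.5, -0.3, -1.8]
grip_width: 0.67
[ 5.830e-01  1.440e-01 -9.000e-02  1.336e+00 -1.000e-03  1.940e-01]
```

View pics/w3b.png

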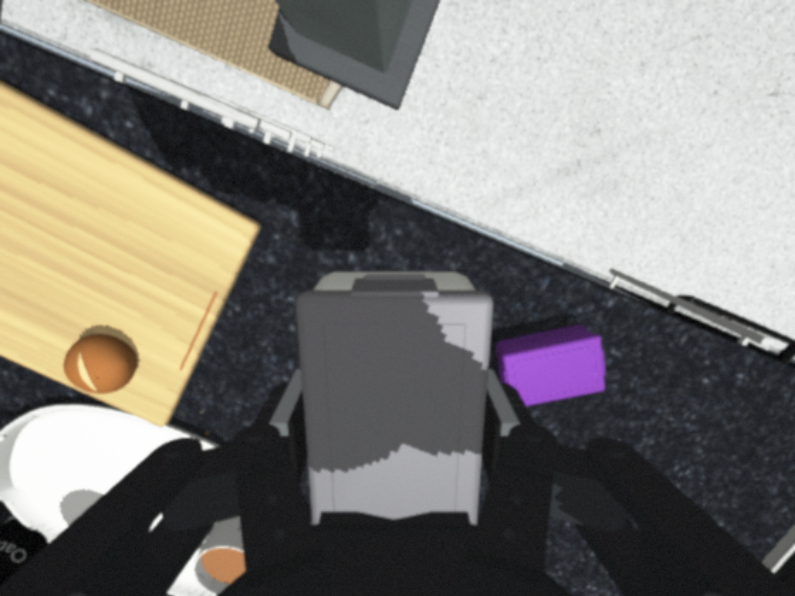

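Run:
```python
from h import *
p=manip.capture("wrist");o=manip.get_obs()
for dz in (.020,.022,.024):
    print(dz,((unproj(p,np.array([[298,296],[395,292],[492,296]])/1.42,o["position"][2]+dz)-o["position"])@o["tcp_rot"]).round(4).tolist())
plan([.498,.303,.16],down(np.radians(113.4)),8)
```

```text
0.02 [[-0.0201, -0.027, -0.0441], [-0.0201, 0.0006, -0.0452], [-0.0201, 0.0282, -0.0441]]
0.022 [[-0.0221, -0.0266, -0.0446], [-0.0221, 0.0006, -0.0458], [-0.0221, 0.0277, -0.0447]]
0.024 [[-0.0241, -0.0261, -0.0452], [-0.0241, 0.0006, -0.0464], [-0.0241, 0.0272, -0.0453]]
8 x [1.133, 0.016, 1.453, -0.003, 0.0, 0.0]
```

```bash
python3 -m inch '[[[0,0.02,1.45,0,0,0],[0,0.02,1.45,0,0,0],[0,0.02,1.45,0,0,0],[1,0.02,1.45,0,0,0],[2,0.02,1.45,0,0,0],[2,0.02,1.45,0,0,0],[2,0.02,1.45,0,0,0],[2,0.02,1.45,0,0,0],[0,0,0,0,0,0],[0,0,0,0,0,0]]]'
python3 - <<'E'
from h import *
plan([.498,.303,.106],down(np.radians(113.4)),6)
p=manip.capture("side");c=p["image"][220:300,180:280][:,:,::-1]
cv2.imwrite("pics/s3.png",cv2.resize(c,None,fx=6,fy=6,interpolation=cv2.INTER_CUBIC))
E
```

```text
time_s: 10.73
position: [0.4978, 0.3021, 0.1596]
tcp_rot: [[-0.001, -0.379, 0.925], [-0.001, 0.925, 0.379], [-1.0, -0.0, -0.001]]
force: [-0.6, -0.4, -1.7]
grip_width: 0.665
6 x [0.894, 0.013, 0.01, -0.003, -0.0, 0.0]
```

```bash
python3 -m inch '[[[0.9,0.013,0,-0.003,0,0],[0.9,0.013,0,-0.003,0,0],[0.9,0.013,0,-0.003,0,0],[0.9,0.013,0,-0.003,0,0],[0.9,0.013,0,-0.003,0,0],[0.7,0.013,0,-0.003,0,0],[0,0,0,0,0,0]]]'
python3 -m inch '[[[0.2,0,0,0,0,0],[0.2,0,0,0,0,0],[0.2,0,0,0,0,0],[0.1,0,0,0,0,0],[0,0,0,0,0,0]]]'
```

```text
time_s: 11.37
position: [0.4967, 0.3037, 0.1069]
tcp_rot: [[-0.001, -0.398, 0.917], [-0.001, 0.917, 0.398], [-1.0, -0.0, -0.001]]
force: [0.6, 0.4, -2.2]
grip_width: 0.67
time_s: 11.78
position: [0.4975, 0.3041, 0.1017]
tcp_rot: [[0.001, -0.398, 0.918], [0.001, 0.918, 0.398], [-1.0, -0.0, 0.001]]
force: [-0.5, 0.1, -2.4]
grip_width: 0.664
```

Run:
```python
from h import *
p=manip.capture("side");c=p["image"][220:310,180:280][:,:,::-1]
cv2.imwrite("pics/s4.png",cv2.resize(c,None,fx=6,fy=6,interpolation=cv2.INTER_CUBIC))
```

```text
(no output)
```

View pics/s4.png

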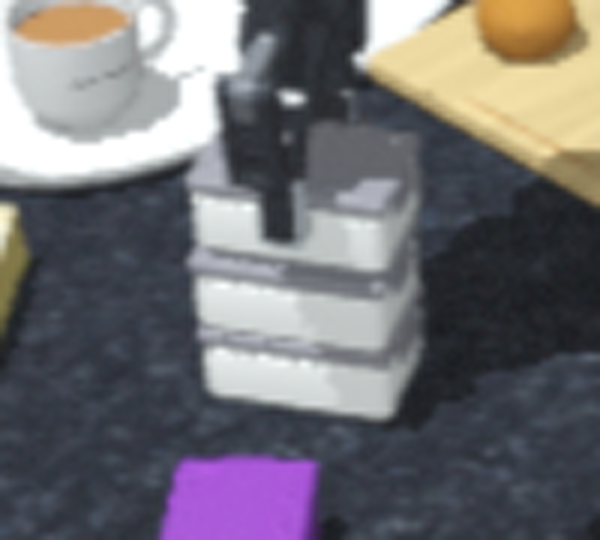

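```bash
python3 -m inch '[[[0.15,0,0,0,0,0],[0.15,0,0,0,0,0],[0,0,0,0,0,0]]]'
python3 -m inch '[[[0.1,0,0,0,0,0],[0,0,0,0,0,0]]]'
```

```text
time_s: 12.08
position: [0.4974, 0.3041, 0.0985]
tcp_rot: [[0.001, -0.398, 0.918], [0.0, 0.918, 0.398], [-1.0, -0.0, 0.001]]
force: [0.3, 0.3, -2.2]
grip_width: 0.672
time_s: 12.25
position: [0.4975, 0.3041, 0.0982]
tcp_rot: [[0.002, -0.398, 0.918], [0.001, 0.918, 0.398], [-1.0, 0.0, 0.002]]
force: [-3.1, -1.4, 6.2]
grip_width: 0.665
```

```bash
python3 -m inch '[[[0,0,0,0,0,0],[0,0,0,0,0,0],[0,0,0,0,0,0],[0,0,0,0,0,0],[0,0,0,0,0,0],[0,0,0,0,0,0]]]' -1
python3 -m inch '[[[-1,0,0,0,0,0],[-2,0,0,0,0,0],[-2.5,0,0,0,0,0],[-2.5,0,0,0,0,0],[-2.5,0,0,0,0,0],[-2.5,0,0,0,0,0],[-2,0,0,0,0,0]]]'
python3 - <<'E'
from h import *
p=manip.capture("wrist");c=p["image"][:,:,::-1]
cv2.imwrite("pics/w4.png",c);s=manip.capture("side")["image"][215:310,180:280][:,:,::-1]
cv2.imwrite("pics/c4.png",np.hstack([cv2.resize(s,(442,420)),c[:,150:500]]))
o=manip.get_obs();print(o["position"],o["joint_pos"].round(2))
E
```

```text
time_s: 12.75
position: [0.4975, 0.3041, 0.0977]
tcp_rot: [[0.001, -0.398, 0.918], [0.001, 0.918, 0.398], [-1.0, 0.0, 0.001]]
force: [-0.3, 0.7, 0.3]
grip_width: 1.004
time_s: 13.33
position: [0.4974, 0.304, 0.2506]
tcp_rot: [[0.003, -0.398, 0.918], [0.002, 0.918, 0.398], [-1.0, 0.0, 0.003]]
force: [0.5, -0.1, -0.0]
grip_width: 1.005
[0.49841891 0.30466842 0.25193547] [ 0.55  0.38  0.23  1.41 -0.    0.14]
```

View pics/c4.png

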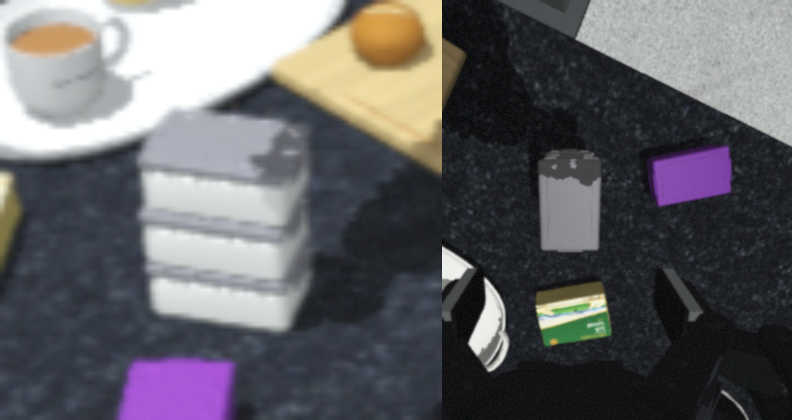

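Run:
```python
from h import *
plan([.44,-.23,.26],down(np.radians(101)),18)
```

```text
18 x [-0.051, -2.739, -1.208, 0.012, 0.0, -0.0]
```

```bash
python3 -m inch '[[[-0.05,-2.74,-1.21,0.012,0,0],[-0.05,-2.74,-1.21,0.012,0,0],[-0.05,-2.74,-1.21,0.012,0,0],[-0.05,-2.74,-1.21,0.012,0,0],[-0.05,-2.74,-1.21,0.012,0,0],[-0.05,-2.74,-1.21,0.012,0,0],[-0.05,-2.74,-1.21,0.012,0,0],[-0.05,-2.74,-1.21,0.012,0,0],[-0.05,-2.74,-1.21,0.012,0,0],[-0.05,-2.74,-1.21,0.012,0,0],[-0.05,-2.74,-1.21,0.012,0,0],[-0.05,-2.74,-1.21,0.012,0,0],[-0.05,-2.74,-1.21,0.012,0,0],[-0.05,-2.74,-1.21,0.012,0,0],[-0.05,-2.74,-1.21,0.012,0,0],[-0.05,-2.74,-1.21,0.012,0,0],[-0.05,-2.74,-1.21,0.012,0,0],[-0.05,-2.74,-1.21,0.012,0,0],[0,0,0,0,0,0],[0,0,0,0,0,0]]]'
python3 - <<'E'
from h import *
p=manip.capture("wrist");save(p,"w5.png")
cv2.imwrite("pics/w5b.png",cv2.resize(p["image"][:,:,::-1],None,fx=1.42,fy=1.42))
print(manip.get_obs()["joint_pos"].round(3))
for n in("tongs","tongs_arm","roll","grip_left","grip_right","jaw_left"):
  for i in manip.masks_of(n,p)[:2]:
    r=cv2.minAreaRect(np.argwhere(i["region"])[:,::-1].astype(np.float32));print(n,i["p"],i["bbox"],np.round(r[0],1),unproj(p,[r[0]],.03).round(3).tolist())
E
```

```text
time_s: 15.1
position: [0.4383, -0.232, 0.2562]
tcp_rot: [[0.001, -0.189, 0.982], [0.001, 0.982, 0.189], [-1.0, 0.001, 0.001]]
force: [-0.4, 0.5, -0.1]
grip_width: 1.0
[-4.860e-01  2.010e-01 -6.000e-03  1.363e+00  1.000e-03 -6.780e-01]
tongs 0.67 [180.9, 85.3, 66.7, 171.1] [210.  168.9] [[0.433, -0.317, 0.03]]
tongs_arm 0.65 [207.1, 112.0, 42.8, 139.8] [231.4 182.3] [[0.445, -0.289, 0.03]]
roll 0.81 [330.5, 261.5, 39.9, 52.2] [347.2 287.6] [[0.563, -0.108, 0.03]]
roll 0.55 [178.7, 82.8, 69.6, 169.2] [213.3 168.2] [[0.431, -0.313, 0.03]]
grip_left 0.79 [207.0, 111.6, 41.4, 143.6] [230.8 182.2] [[0.445, -0.29, 0.03]]
grip_right 0.95 [185.2, 83.5, 63.5, 170.6] [212.1 167.9] [[0.431, -0.315, 0.03]]
jaw_left 0.58 [205.7, 112.7, 45.1, 139.0] [230.9 181.5] [[0.444, -0.29, 0.03]]
```

View pics/w5b.png

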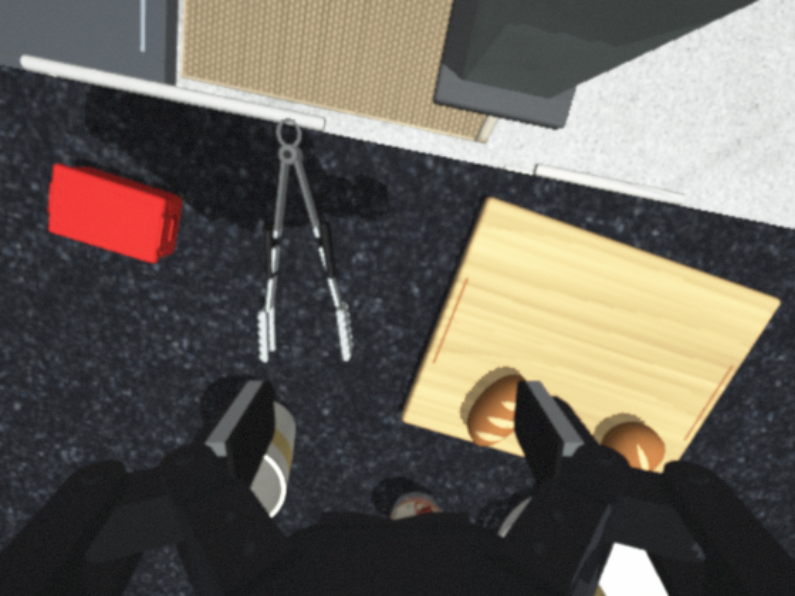

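Run:
```python
from h import *
p=manip.capture("wrist")
q=lambda L,z:unproj(p,np.array(L)/1.42,z)
pin=q([[289,155]],.024)[0];J=q([[265,360],[347,360]],.031);j=J.mean(0)
d=(j-pin)[:2];print("pin",pin.round(4),"jaws",J.round(4).tolist(),"len",np.hypot(*d),"sep",np.hypot(*(J[0]-J[1])[:2]),"yaw",np.degrees(np.arctan2(d[1],d[0])))
u=d/np.hypot(*d);g1=pin[:2]+u*.082;g2=j[:2]-u*.103;print("grip mid",g1,g2)
G=q([[275,240],[272,273],[320,235],[332,283]],.024);print(G.round(4).tolist(),((G-pin)[:,:2]@np.c_[u,[-u[1],u[0]]]).round(4).tolist())
c=cv2.resize(p["image"][70:270,130:290][:,:,::-1],None,fx=3.7,fy=3,interpolation=cv2.INTER_CUBIC)
```

```text
pin [ 0.367  -0.3331  0.024 ] jaws [[0.5538, -0.3323, 0.031], [0.5388, -0.2559, 0.031]] len 0.18349274319200562 sep 0.07784766871527356 yaw 12.26807713718046
grip mid [ 0.44712952 -0.31565437] [ 0.44565668 -0.31597464]
[[0.4397, -0.3369, 0.024], [0.47, -0.3364, 0.024], [0.4277, -0.2986, 0.024], [0.4688, -0.2818, 0.024]] [[0.0702, -0.0192], [0.1, -0.0251], [0.0666, 0.0208], [0.1104, 0.0285]]
```

Run:
```python
from h import *
a=plan([.4475,-.3155,.12],down(np.radians(101.7)),6)
plan([.4475,-.3155,.012],a[1],6,a)
```

```text
6 x [2.273, -1.42, -0.143, -0.002, 0.0, -0.0]
6 x [1.8, 0.0, 0.0, -0.0, 0.0, 0.0]
```

```bash
python3 -m inch '[[[2.27,-1.42,-0.14,-0.002,0,0],[2.27,-1.42,-0.14,-0.002,0,0],[2.27,-1.42,-0.14,-0.002,0,0],[2.27,-1.42,-0.14,-0.002,0,0],[2.27,-1.42,-0.14,-0.002,0,0],[2.27,-1.42,-0.14,-0.002,0,0],[0,0,0,0,0,0],[0,0,0,0,0,0]]]'
python3 - <<'E'
from h import *
plan([.4475,-.3155,.022],down(np.radians(101.7)),6)
p=manip.capture("wrist");save(p,"w6.png")
E
```

```text
time_s: 16.17
position: [0.447, -0.3156, 0.1192]
tcp_rot: [[-0.001, -0.203, 0.979], [0.002, 0.979, 0.203], [-1.0, 0.002, -0.0]]
force: [-0.2, 0.5, 0.2]
grip_width: 0.998
6 x [1.62, -0.002, 0.01, 0.0, -0.0, -0.0]
```

View pics/w6.png

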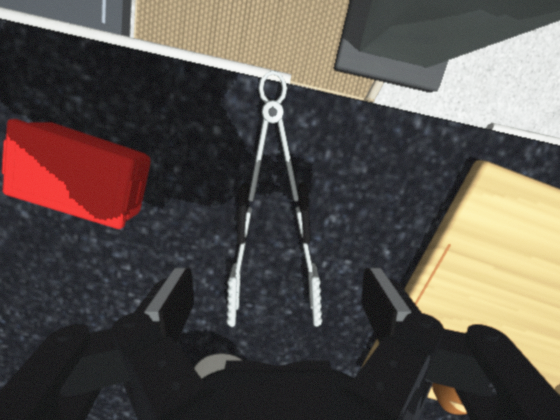

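Run:
```python
from h import *
p=manip.capture("wrist");o=manip.get_obs();print(p["cx"])
for n,uv,z in(("pin",[272,112],.024),("jr",[232,325],.031),("jl",[318,325],.031),("jr0",[234,276],.031),("jl0",[315,276],.031)):
    print(n,((unproj(p,[uv],z)[0]-o["position"])@o["tcp_rot"]).round(4))
```

```text
277.33796485502984
pin [ 0.0969 -0.0037 -0.0845]
jr [ 0.0903 -0.0411  0.099 ]
jl [0.0903 0.0373 0.099 ]
jr0 [ 0.0902 -0.037   0.0487]
jl0 [0.0902 0.0326 0.0487]
```

```bash
python3 -m inch '[[[1.6,-0.14,-0.1,-0.005,0,0],[1.8,-0.14,-0.1,-0.005,0,0],[2.0,0,0,0,0,0],[2.0,0,0,0,0,0],[1.8,0,0,0,0,0],[1.0,0,0,0,0,0],[0,0,0,0,0,0],[0,0,0,0,0,0]]]'
```

```text
time_s: 16.93
position: [0.4468, -0.319, 0.0191]
tcp_rot: [[0.002, -0.214, 0.977], [0.0, 0.977, 0.214], [-1.0, -0.0, 0.002]]
force: [-0.1, -0.6, -0.0]
grip_width: 0.999
```

```bash
python3 -m inch '[[[0.5,0,0,0,0,0],[0.4,0,0,0,0,0],[0,0,0,0,0,0],[0,0,0,0,0,0]]]'
python3 -m inch '[[[0,0,0,0,0,0],[0,0,0,0,0,0],[0,0,0,0,0,0],[0,0,0,0,0,0],[0,0,0,0,0,0]]]' -0.3
```

```text
time_s: 17.27
position: [0.4464, -0.3191, 0.0093]
tcp_rot: [[0.001, -0.213, 0.977], [0.0, 0.977, 0.213], [-1.0, 0.0, 0.001]]
force: [0.5, -0.5, 0.5]
grip_width: 1.0
time_s: 17.68
position: [0.4469, -0.3195, 0.0098]
tcp_rot: [[0.003, -0.213, 0.977], [-0.0, 0.977, 0.213], [-1.0, -0.001, 0.002]]
force: [0.8, -0.1, 6.4]
grip_width: 0.648
```

```bash
python3 -m inch '[[[0,0,0,0,0,0],[0,0,0,0,0,0],[0,0,0,0,0,0]]]' -0.25
python3 -m inch '[[[-0.5,0,0,0,0,0],[-1,0,0,0,0,0],[-1.5,0,0,0,0,0],[-2,0,0,0,0,0],[-2,0,0,0,0,0],[-2,0,0,0,0,0],[-2,0,0,0,0,0],[-2,0,0,0,0,0],[-1,0,0,0,0,0],[0,0,0,0,0,0],[0,0,0,0,0,0]]]'
python3 - <<'E'
from h import *
p=manip.capture("wrist");save(p,"w7.png");s=manip.capture("side")
a=cv2.resize(p["image"][60:360,180:380],None,fx=2,fy=2);b=cv2.resize(s["image"][110:260,290:390],None,fx=4,fy=4,interpolation=cv2.INTER_CUBIC)
cv2.imwrite("pics/c7.png",np.hstack([a,b])[:,:,::-1])
E
```

```text
time_s: 17.93
position: [0.4471, -0.3196, 0.01]
tcp_rot: [[0.003, -0.213, 0.977], [-0.0, 0.977, 0.213], [-1.0, -0.001, 0.003]]
force: [0.1, 0.6, 7.7]
grip_width: 0.625
time_s: 18.85
position: [0.4462, -0.3192, 0.1491]
tcp_rot: [[0.002, -0.213, 0.977], [0.0, 0.977, 0.213], [-1.0, -0.0, 0.002]]
force: [-0.1, 0.2, -1.4]
grip_width: 0.628
```

View pics/c7.png

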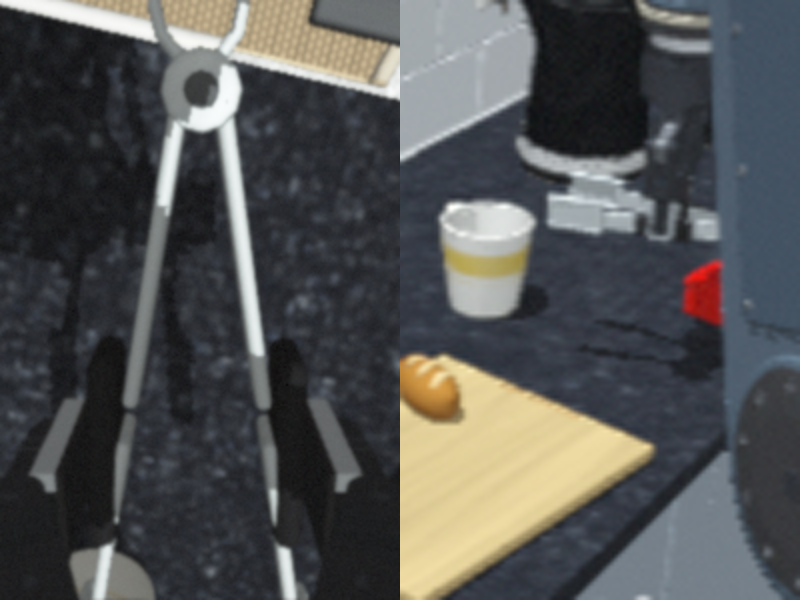

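```bash
cat > roll.py <<'E'
from h import *
from scipy.optimize import least_squares
CT=np.array([-.133357,-.0000755,-.078486]);RC=np.array([[-.00057,-.305467,.952203],[1,-.000118,.000561],[-.00006,.952203,.305467]])
def wp(pos,R):
    R=np.array(R);U,_,V=np.linalg.svd(R);R=U@V;Rw=(R@RC).T
    return dict(rvec=cv2.Rodrigues(Rw)[0],tvec=-Rw@(np.array(pos)+R@CT),vertical_fov=2*np.degrees(np.arctan(210/292.108)),cx=277.338,cy=CY)
t=manip.capture("top");s=manip.capture("side");w=manip.capture("wrist");CY=w["cy"]
save(t,"t8.png");save(s,"s8.png");save(w,"w8.png")
o=manip.get_obs();chk=wp(o["position"],o["tcp_rot"]);print("cam chk",(proj(chk,[[.5,-.3,0]])-proj(w,[[.5,-.3,0]])).round(2))
def seg(im,guess):
    h=cv2.cvtColor(im,cv2.COLOR_BGR2HSV);m=((h[:,:,0]<17)&(h[:,:,1]>110)&(h[:,:,2]>50)).astype(np.uint8)
    n,l,st,c=cv2.connectedComponentsWithStats(m);k=min([i for i in range(1,n) if st[i,4]>15],key=lambda i:np.hypot(*(c[i]-guess)))
    ys,xs=np.where(l==k);hull=cv2.convexHull(np.c_[xs,ys].astype(np.int32));z=np.zeros(m.shape,np.uint8);cv2.fillConvexPoly(z,hull,1);return z
V=[(wp([.4408,-.0441,.2497],[[-.001,.001,-1],[0,-1,-.001],[-1,0,.001]]),"w1.png"),(wp([.45711,.06755,.24469],[[-.009,.092,-.996],[.082,-.992,-.093],[-.997,-.082,.001]]),"w2.png"),(t,"t8.png"),(s,"s8.png")]
a,b=np.meshgrid(np.linspace(0,2*np.pi,40),np.linspace(-np.pi/2,np.pi/2,21));ball=np.c_[(np.cos(a)*np.cos(b)).ravel(),(np.sin(a)*np.cos(b)).ravel(),np.sin(b).ravel()]
def model(x,y,th):
    P=ball*[.040,.023,.023];P[P[:,2]<0,2]*=17/23;c,s_=np.cos(th),np.sin(th)
    return np.c_[x+c*P[:,0]-s_*P[:,1],y+s_*P[:,0]+c*P[:,1],P[:,2]+.035]
def mom(hull):
    m=cv2.moments(hull);return np.array([m["m10"],m["m01"]])/m["m00"],np.array([m["mu20"],m["mu11"],m["mu02"]])/m["m00"]
M=[]
for p,n in V:
    z=seg(cv2.imread("pics/"+n),proj(p,[[.56,-.102,.035]])[0]);ys,xs=np.where(z);m=cv2.moments(z,True)
    M.append((np.array([m["m10"],m["m01"]])/m["m00"],np.array([m["mu20"],m["mu11"],m["mu02"]])/m["m00"],z.sum()))
def res(q,idx):
    r=[]
    for i in idx:
        p=V[i][0];X=model(*q);c,mu=mom(cv2.convexHull(proj(p,X).astype(np.float32)));sc=cam(p)[2]/(np.array(X.mean(0))@cam(p)[0].T+cam(p)[1])[2]
        r+=list((c-M[i][0])/sc*1000); r+=list(np.array([mu[1]/(mu[0]+mu[2])-M[i][1][1]/M[i][1].take([0,2]).sum(),(mu[0]-mu[2])/(mu[0]+mu[2])-(M[i][1][0]-M[i][1][2])/M[i][1].take([0,2]).sum()])*10)
    return np.array(r)
for idx in([0],[1],[2],[3],[0,1,2,3]):
    f=least_squares(res,[.56,-.102,-.35],args=(idx,),x_scale=[.01,.01,.1],diff_step=1e-3);print(idx,f.x[:2].round(4),np.degrees(f.x[2]).round(2),np.abs(f.fun).max().round(2),[int(M[i][2]) for i in idx])
E
python3 roll.py
```

```text
cam chk [[-0.02  0.21]]
[0] [ 0.5606 -0.1041] -24.15 0.04 [2748]
[1] [ 0.5602 -0.1039] -25.39 0.09 [3211]
[2] [ 0.5594 -0.1029] -24.43 0.09 [376]
[3] [ 0.5414 -0.0789] 10.98 0.73 [70]
[0, 1, 2, 3] [ 0.5587 -0.1022] -19.86 14.1 [2748, 3211, 376, 70]
```

Run:
```python
from h import *
p=manip.capture("wrist");o=manip.get_obs();T=o["position"];R=o["tcp_rot"]
tl=lambda uv,dz:((unproj(p,[uv],T[2]+dz)[0]-T)@R).round(4)
for n,uv in(("pin",[281,104]),("aR",[243+1,265]),("aL",[311.5,265]),("bR",[230,358]),("bL",[324,358]),("cR",[264,135]),("cL",[293,135])): print(n,tl(uv,.014))
```

```text
pin [-0.014   0.0016 -0.084 ]
aR [-0.014  -0.015  -0.0156]
aL [-0.014   0.0156 -0.0156]
bR [-0.014  -0.0239  0.0369]
bL [-0.014   0.0239  0.037 ]
cR [-0.014  -0.0051 -0.0725]
cL [-0.014   0.0063 -0.0725]
```

Run:
```python
from h import *
plan([.4901,-.0719,.13],down(np.radians(65.5)),15)
```

```text
15 x [0.123, 1.695, 0.157, 0.043, 0.0, -0.0]
```

```bash
python3 -m inch '[[[0.12,1,0.1,0.043,0,0],[0.12,1.7,0.16,0.043,0,0],[0.12,1.7,0.16,0.043,0,0],[0.12,1.7,0.16,0.043,0,0],[0.12,1.7,0.16,0.043,0,0],[0.12,1.7,0.16,0.043,0,0],[0.12,1.7,0.16,0.043,0,0],[0.12,1.7,0.16,0.043,0,0],[0.12,1.7,0.16,0.043,0,0],[0.12,1.7,0.16,0.043,0,0],[0.12,1.7,0.16,0.043,0,0],[0.12,1.7,0.16,0.043,0,0],[0.12,1.7,0.16,0.043,0,0],[0.12,1.7,0.16,0.043,0,0],[0.12,1.7,0.16,0.043,0,0],[0,0,0,0,0,0],[0,0,0,0,0,0]]]'
python3 - <<'E'
from h import *
plan([.4901,-.0719,.085],down(np.radians(65.5)),4)
E
```

```text
time_s: 20.57
position: [0.492, -0.0779, 0.1309]
tcp_rot: [[0.001, 0.415, 0.91], [0.001, 0.91, -0.415], [-1.0, 0.001, 0.0]]
force: [-0.8, 0.1, -0.3]
grip_width: 0.628
4 x [1.147, 0.117, -0.107, -0.0, 0.0, -0.0]
```

```bash
python3 -m inch '[[[1.2,0.12,-0.1,0,0,0],[1.2,0.12,-0.1,0,0,0],[1.2,0.12,-0.1,0,0,0],[1.2,0.12,-0.1,0,0,0],[0,0,0,0,0,0],[0,0,0,0,0,0]]]'
python3 - <<'E'
from h import *
plan([.4901,-.0719,.06],down(np.radians(65.5)),3)
s=manip.capture("side");t=manip.capture("top");save(s,"s9.png");save(t,"t9.png")
a=cv2.resize(s["image"][165:240,255:355],None,fx=5.2,fy=5.2,interpolation=cv2.INTER_CUBIC)
b=cv2.resize(t["image"][160:235,270:324],None,fx=5.2,fy=5.2,interpolation=cv2.INTER_CUBIC)
cv2.imwrite("pics/c9.png",np.hstack([a,b])[:,:,::-1])
E
```

```text
time_s: 21.07
position: [0.4899, -0.0729, 0.0831]
tcp_rot: [[0.0, 0.417, 0.909], [0.001, 0.909, -0.417], [-1.0, 0.001, -0.0]]
force: [-0.3, -0.5, -1.6]
grip_width: 0.628
3 x [0.771, 0.033, -0.007, -0.001, -0.0, -0.0]
```

View pics/c9.png

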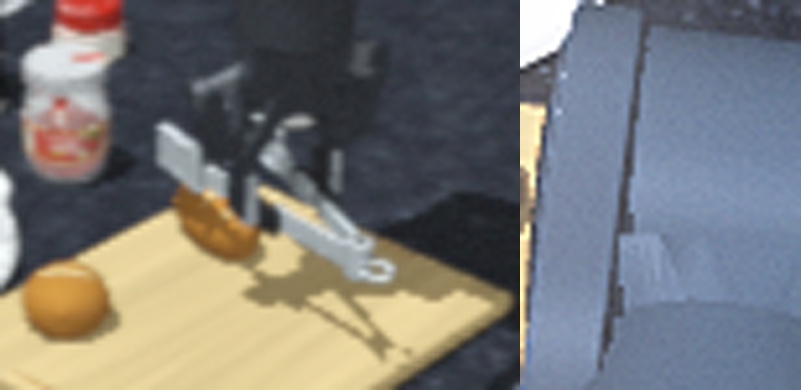

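Run:
```python
from h import *
s=manip.capture("side");o=manip.get_obs();T=o["position"];R=o["tcp_rot"]
P=lambda x,y,z:((proj(s,[T+R@np.array([x,y,z])])[0]-[255,165])*5.2).round(0)
print("jaw end top/bot",P(-.021,.033,.101),P(.009,.033,.101),"jaw start top",P(-.021,.03,.052),"pin",P(-.014,.001,-.084),"board-level roll c",((proj(s,[[.5602,-.1038,.035]])[0]-[255,165])*5.2).round(0))
m=(s["image"][165:240,255:355].astype(int))
```

```text
jaw end top/bot [159. 118.] [158. 158.] jaw start top [201. 147.] pin [357. 237.] board-level roll c [217. 215.]
```

```bash
python3 -m inch '[[[0.9,0.03,0,0,0,0],[0.9,0.03,0,0,0,0],[0.9,0.03,0,0,0,0],[0,0,0,0,0,0]]]'
python3 -m inch '[[[0.6,0,0,0,0,0],[0.6,0,0,0,0,0],[0.6,0,0,0,0,0],[0.4,0,0,0,0,0],[0,0,0,0,0,0],[0,0,0,0,0,0]]]'
python3 - <<'E'
from h import *
plan([.4901,-.0719,.031],down(np.radians(65.5)),3)
p=manip.capture("wrist");save(p,"w10.png")
E
```

```text
time_s: 21.55
position: [0.4897, -0.0714, 0.0542]
tcp_rot: [[-0.002, 0.417, 0.909], [0.001, 0.909, -0.417], [-1.0, 0.0, -0.002]]
force: [-1.8, 0.3, -1.8]
grip_width: 0.631
time_s: 22.05
position: [0.4908, -0.0716, 0.0342]
tcp_rot: [[0.001, 0.417, 0.909], [0.001, 0.909, -0.417], [-1.0, 0.001, 0.001]]
force: [0.8, -0.6, -1.4]
grip_width: 0.625
3 x [0.105, -0.02, -0.018, -0.001, 0.0, -0.0]
```

```bash
python3 -m inch '[[[0.3,0,0,0,0,0],[0,0,0,0,0,0]]]'
python3 -m inch '[[[0,0,0,0,0,0],[0,0,0,0,0,0],[0,0,0,0,0,0],[0,0,0,0,0,0]]]' -0.12
python3 -m inch '[[[0,0,0,0,0,0],[0,0,0,0,0,0],[0,0,0,0,0,0],[0,0,0,0,0,0]]]' -0.04
python3 -m inch '[[[0,0,0,0,0,0],[0,0,0,0,0,0],[0,0,0,0,0,0],[0,0,0,0,0,0]]]' 0.02
```

```text
time_s: 22.27
position: [0.491, -0.0716, 0.0311]
tcp_rot: [[0.001, 0.417, 0.909], [0.001, 0.909, -0.417], [-1.0, 0.001, 0.001]]
force: [0.7, -0.4, -1.6]
grip_width: 0.626
time_s: 22.6
position: [0.4911, -0.0716, 0.0314]
tcp_rot: [[0.001, 0.417, 0.909], [0.001, 0.909, -0.417], [-1.0, 0.001, 0.001]]
force: [0.1, 0.2, -1.7]
grip_width: 0.558
time_s: 22.93
position: [0.491, -0.0716, 0.0314]
tcp_rot: [[0.001, 0.417, 0.909], [0.001, 0.909, -0.417], [-1.0, 0.001, 0.001]]
force: [-0.2, -0.4, -2.1]
grip_width: 0.526
time_s: 23.27
position: [0.491, -0.0716, 0.0314]
tcp_rot: [[0.001, 0.417, 0.909], [0.001, 0.909, -0.417], [-1.0, 0.001, 0.001]]
force: [-1.8, 0.4, 1.9]
grip_width: 0.499
```

```bash
python3 -m inch '[[[0,0,0,0,0,0],[0,0,0,0,0,0],[0,0,0,0,0,0],[0,0,0,0,0,0]]]' 0.05
python3 -m inch '[[[0,0,0,0,0,0],[0,0,0,0,0,0],[0,0,0,0,0,0],[0,0,0,0,0,0]]]' 0.08
```

```text
time_s: 23.6
position: [0.491, -0.0716, 0.0314]
tcp_rot: [[0.001, 0.417, 0.909], [0.001, 0.909, -0.417], [-1.0, 0.001, 0.001]]
force: [-1.1, 0.1, 2.7]
grip_width: 0.498
time_s: 23.93
position: [0.491, -0.0716, 0.0313]
tcp_rot: [[0.001, 0.417, 0.909], [0.001, 0.909, -0.417], [-1.0, 0.001, 0.001]]
force: [-1.9, 0.5, 3.5]
grip_width: 0.497
```

```bash
python3 -m inch '[[[-0.3,0,0,0,0,0],[-0.6,0,0,0,0,0],[-0.8,0,0,0,0,0],[-1,0,0,0,0,0],[-1,0,0,0,0,0],[-1,0,0,0,0,0],[-1,0,0,0,0,0],[-1,0,0,0,0,0],[-1,0,0,0,0,0],[-1,0,0,0,0,0],[-1,0,0,0,0,0],[-1,0,0,0,0,0],[-0.8,0,0,0,0,0],[-0.6,0,0,0,0,0],[-0.3,0,0,0,0,0],[0,0,0,0,0,0],[0,0,0,0,0,0],[0,0,0,0,0,0]]]'
python3 - <<'E'
from h import *
s=manip.capture("side");save(s,"s11.png")
a=cv2.resize(s["image"][125:240,250:350],None,fx=5,fy=5,interpolation=cv2.INTER_CUBIC)
b=cv2.resize(s["image"][230:290,205:245],None,fx=5,fy=5);b=cv2.copyMakeBorder(b,0,a.shape[0]-b.shape[0],0,0,cv2.BORDER_CONSTANT)
cv2.imwrite("pics/c11.png",np.hstack([a,b])[:,:,::-1])
o=manip.get_obs();print(o["force"].round(2),o["grip_width"],o["position"])
E
```

```text
time_s: 25.43
position: [0.4905, -0.0716, 0.1548]
tcp_rot: [[0.001, 0.417, 0.909], [0.001, 0.909, -0.417], [-1.0, 0.001, 0.0]]
force: [-0.2, -0.5, -1.9]
grip_width: 0.495
[ 0.37  0.6  -1.26] 0.49721679321895007 [ 0.49051743 -0.07161848  0.15483798]
```

View pics/c11.png

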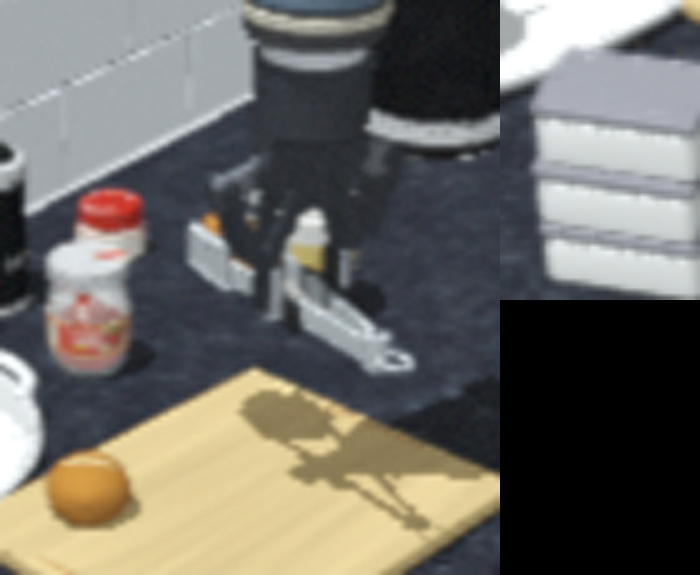

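```bash
python3 -m inch '[[[0,0,0,0,0,0],[0,0,0,0,0,0],[0,0,0,0,0,0],[0,0,0,0,0,0],[0,0,0,0,0,0],[0,0,0,0,0,0]]]'
python3 - <<'E'
from h import *
a=manip.capture("side")["image"].astype(int);b=cv2.imread("pics/s11.png")[:,:,::-1].astype(int)
print("diff vs last",abs(a-b)[150:230,270:350].mean())
for m in manip.masks_of("roll",manip.capture("side"))[:2]: print(m["p"],m["bbox"])
print(manip.sign_off())
E
```

```text
time_s: 25.98
position: [0.4908, -0.0717, 0.1553]
tcp_rot: [[0.001, 0.417, 0.909], [0.001, 0.909, -0.417], [-1.0, 0.001, 0.001]]
force: [1.0, -0.2, -2.5]
grip_width: 0.499
diff vs last 1.7115625
the job is handed in; nothing more can be done
None
```

I put the closed lunch box squarely on top of the two stacked boxes and let it go. Then I picked up the tongs, closed them on the long roll and lifted it about 12.4 cm. I handed the job in at about 26 s with the tongs still holding the roll up.

**Last checks that agreed:**
- The final side picture shows three aligned boxes and the roll between the tong jaws above an empty spot on the board. The bun and jam jar look undisturbed in it. I did not look at the mug and butter again at the end.
- The grip opening stayed at 0.495–0.499 with the arm at rest after the lift, and the side picture hardly changed over that time. The hand's reading at the end was a 2.5 N downward load, against an expected 1.8 N for tongs plus roll, within the noise.

**Checks that failed or were not made:**
- The roll detector found nothing in the final side picture, because the jaw and hand largely cover the roll. That check rests on my own look at the picture.
- The side camera's own estimate of the roll's position disagreed with the other three views by about 3 cm, and I discarded it. The other three agreed to about 1 mm.
- The squeeze on the roll was not measured. The fingers stalled at the expected width, and I kept their target only about 3 mm tighter.
- That the hand never touched the roll comes from the geometry: its near end was about 37 mm ahead of the grasp centre. It was not measured directly.

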